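Put the thick thermometer probe away in its graded case and hasp the lid

ROBOT

A 7-joint arm with a two-finger parallel gripper is mounted at the origin on the work surface. World frame = base frame: x ahead of the robot, y to its left, z up, the work surface at z = 0. Lengths are in m, angles in degrees, forces in N, time in s.
With the tool pointing down it reaches from about 0.4 to 0.85 m from the base axis. Payload 4.5 kg.
Tool frame: the origin (TCP) lies midway between the tips of the shut fingers; the grasp point (between the pads) lies 19 mm behind it; z points along the fingers, y is the line along which they close (so a half turn about z gives the same grasp; the last joint's range is limited). The gripper opens to 85 mm and grips with 20 to 120 N. Pads are 22 mm wide; open, the fingers measure 114 mm over their backs; the gripper's body (76 mm by 85 mm) begins 54 mm behind the grasp point. The pads swing forward as they close: fully open they stand 13 mm farther back than shut.
Start: joints at [-64.297, 39.483, -11.15, 89.685, 9.013, 51.709, -12.324], TCP at [0.252, 0.572, 0.231] pointing down, gripper open.
Joint ranges: [-172.22, 172.22], [-26.19, 119.32], [-84.43, 86.54], [7.71, 146.69], [-57.33, 237.33], [2.42, 119.75], [-152.13, 152.13]. Speed limits (degrees/s): [147.25, 147.25, 180, 180, 180, 180, 180].

INTERFACE

Orientations are given as a 3x3 rotation matrix whose columns are the frame's x, y, z axes.
In Python, from bench import get_state, optics, sign_off gives the robot as it stands.
- The arm moves only by the tool apply_moves, never from a script. Its argument "targets" is a list of rows, each a list of 7 numbers: the shift along the tool's x, y, z in cm, then the turn, a rotation vector about the tool's x, y, z in degrees, then the closure in counts, from 0 (fully open) to 255 (shut). A call has 1 to 12 rows; each row shifts and turns the commanded pose from where the row before left it, along the tool's axes as they then stand; what a row does not reach is not made up. A row lasts 1/10 s, in which the tool goes at most 50 mm and 8.59 degrees, less where a joint would pass 70% of its speed; a pose out of reach is approached as far as the arm can. A call with a gripper value outside its range is refused whole. The fingers move at their own pace and stop on an object; "force" is the grip in N (left out, the last holds). Time passes only in rows, so rows that do not move let the fingers close. It gives the time, the measured TCP pose, the force, the opening and the grip force at its end, in the units of the state.
- get_state(): the state, without advancing time (a new reading comes with each control period).
- optics.snapshot(name): name is "scene" or "top"; returns a dict with "frame" (400x640x3 uint8, blue, green, red), "camera_matrix" (3x3 intrinsics, pixels), "R" (3x3) and "t" (3): a world point X has camera coordinates R X + t. Camera axes: x right, y down, z forward; pixel columns grow to the right and rows downward; lengths in m; the calibration is good to about 2 mm. A picture is of the moment at which its call begins. There is no depth.
- sign_off(): hands the job in; it is judged then, once.
The state is a dict: "clock": time; "joint_pos": joint angles; "joint_velocities": joint speeds; "joint_torque": joint torques, N m; "position": TCP position; "ee_rot": TCP orientation; "wrist_force": force on the tool from outside, world axes, zero at the start; "torque": the same for the moment, N m; "gripper_width": finger opening in m; "grip_force": force on a finger pad.
Only numpy, scipy, OpenCV 4.12 (cv2) and the standard library are available. Lean on these libraries where they do the work, as an engineer would, in place of code of your own. Each camera call takes 0.05 s, during which the arm holds its last target. There are 200 camera calls.

TASK

Two sleeved meat thermometer probes stand on the shelf: drop the thicker one, foot first, fully home into the hole of the case's graded row that fits its diameter. Let go of it, then close the lid, and after that swing the hasp up flat against the lid so that it sits over the staple. Leave the slimmer probe and the other things on the shelf where they are.

Things in the scene. Friction and masses are not known exactly. Their poses are not given: they have to be found in the camera images.
- probe_mid (a point): Centre (half-way up) of the thicker sleeved probe: an upright loose cylinder 118 mm tall, mass about 0.1 kg; grey plastic sleeve 30 mm in diameter from the foot to 86 mm up (foot bevelled 2.5 mm), steel head 27 mm in diameter above that. Its origin is on the axis, 59 mm above the foot; z points to the head. This is the one to put away.
- slim_mid (a point): Centre (half-way up) of the slimmer sleeved probe: same shape and height (118 mm), sleeve 24 mm and head 21 mm in diameter; z points to the head. It stays where it stands.
- case: The probe case, fixed to the shelf: aluminium-shelled wooden block 120 mm (its x) by 210 mm (its y) by 85 mm high with a row of four round blind holes along its y in the flat top, and a deep hinged lid. Origin: centre of its underside; z up, its -x side is the front (hasp side), its +x side carries the lid hinge. With the lid shut it is 141 mm high. The flat top has no rim, so nothing stands above 85 mm around the holes except the open lid on the +x side.
- hole0 (a point): Centre of the mouth of the smallest hole, for 18 mm, at the flat top (85 mm up). All four holes are 70 mm deep with a bevelled mouth, 1.6 mm wider than the size given, 45 mm apart. Axes as the case.
- hole1 (a point): Centre of the mouth of the second hole, for 24 mm; otherwise as hole0.
- hole2 (a point): Centre of the mouth of the third hole, for 30 mm; otherwise as hole0. A probe standing in it projects 48 mm above the flat top.
- hole3 (a point): Centre of the mouth of the largest hole, for 36 mm; otherwise as hole0.
- lid (a joint): Lid angle in rad: 0 shut, 1.57 upright, starts open leaning back at 1.7 to 2.0 (stop at 2.1). A tray-shaped aluminium lid, 0.2 kg, 120 mm from hinge to front edge, 210 mm wide, 56 mm deep. Its hinge is stiff enough that it stays where it is left: 1 to 3 N at the front edge moves it.
- lid_hinge (a point): Middle of the lid's hinge line: on the case, 60 mm towards the case's +x from its centre and 85 mm up. Axes as the case; the hinge line runs along its y.
- lid_edge (a point): Middle of the lid's outer front corner, moving with the lid: with the lid shut 120 mm towards the case's -x from the hinge line and 56 mm above it; its axes are those of the case when the lid is shut, so its z is the lid's outward face normal.
- hasp (a joint): Hasp angle in rad: 0 swung home, flat against the lid's front over the staple; starts at 0.45 to 0.9, tilted out away from the case; it stays where it is left and 1 to 2 N at its tip moves it.
- hasp_hinge (a point): Middle of the hasp's hinge line, on the case's front, 66 mm towards the case's -x from its centre and 75 mm up. Axes as the case; the hinge line runs along its y.
- hasp_tip (a point): Middle of the free edge of the hasp's out-turned tip tab, moving with the hasp. The hasp is a steel strap 32 mm wide, 3 mm thick, with a window for the staple; it reaches 59 mm up from its hinge line and ends in a tab turned 14.5 mm outward (hasp's -x). The staple on the shut lid is at 32 mm above the hasp hinge and ends 9 mm out from the lid's front.
- bowl: Orange pinch bowl, 90 mm wide, 36 mm high, loose; bystander. Origin: centre of its underside.
- jar: Glass jar of rub, 64 mm wide, 85 mm high, loose; bystander. Origin: centre of its underside.
- mill: Wooden pepper mill, 56 mm wide, 124 mm high, loose; bystander. Origin: centre of its underside.
- mug: White mug, 80 mm wide, 85 mm high, loose; bystander. Origin: centre of its underside.
- brush: Basting brush lying flat, 200 mm long, loose; bystander.
- spoon: Wooden spoon lying flat, 200 mm long, loose; bystander.
Mind the look-alikes: they are no part of the job. What is shaped like the part that bears probe_mid but blue or purple is not meant.

How it is judged (in metres and radians):
On the way, in this order (a step that is already met when the one before it is completed fails the run):
1. the thick probe stands fully home in the 30 mm hole, head up, let go (z of probe_mid in the frame of hole2 below -0.007 m and horizontal distance between probe_mid and hole2 below 0.006 m and angle between probe_mid's own z axis and vertical below 0.1 rad and contact force between probe and the fingers below 0.1 N), for 0.2 s.
2. the lid is shut (value of joint lid below 0.06 rad), for 0.2 s.
3. the hasp is swung home over the staple (value of joint hasp below 0.12 rad), for 0.2 s.
At the end, for the whole second after the job is handed in: The thick probe stands at rest in the third (30 mm) hole, head up, centred within 6 mm and within 4 mm of the hole's bottom; the lid is shut within 0.06 rad, the hasp home within 0.12 rad, and the slimmer probe still stands (z of probe_mid in the frame of hole2 below -0.007 m and horizontal distance between probe_mid and hole2 below 0.006 m and angle between each of probe_mid, slim_mid's own z axis and vertical below 0.1 rad and height (world z) of probe_mid above 0.06 m and linear speed of probe below 0.02 m/s and value of joint lid below 0.06 rad and value of joint hasp below 0.12 rad); the robot touches nothing.
It fails at once if the slimmer probe is moved more than 30 mm or knocked over (distance of slim_mid from where it was at the start of the episode above 0.03 m or angle between slim_mid's own z axis and vertical above 0.5 rad).
It fails at once if a bystander (bowl, jar, mill, mug, brush, spoon) is moved more than 40 mm (distance of any of bowl, jar, mill, mug, brush, spoon from where it was at the start of the episode above 0.04 m).
It also fails if it takes over 70 s, if anything falls off the work surface, if the arm or the gripper's body presses on something with over 40 N, if the wrist force passes 120 N, or if a joint passes its speed limit or range.

## Working session

There is one attempt and no reset: what is moved stays moved. The work goes in short steps, Python scripts to look and compute and a tool call to move; the robot and the scene stay as the last step left them, time stands still between calls to the robot, and variables do not carry over. Pictures are saved under pics/ and viewed, at most 10 in all, crops included, and the job is handed in when it is done.

Besides the shell and the picture viewer there is one more tool, called as name(argument=value, ...), one argument or row to a line, values as JSON. apply_moves: Moves the arm, as the interface text tells. Its arguments: {"type":"object","properties":{"targets":{"type":"array","items":{"type":"array","items":{"type":"number"}}},"force":{"type":"number"}},"required":["targets"]}

```bash
mkdir -p pics; python3 - <<'E'
from bench import get_state, optics
import cv2, numpy as np, json
for n in("scene","top"):
    s=optics.snapshot(n); cv2.imwrite(f"pics/{n}0.png",s["frame"])
    print(n,np.round(s["camera_matrix"],1).tolist(),np.round(s["R"],4).tolist(),np.round(s["t"],4).tolist())
s=get_state();print(s["clock"],s["position"],np.round(s["ee_rot"],3),s["gripper_width"])
E
```

```text
scene [[492.9, 0.0, 320.9], [0.0, 492.9, 200.4], [0.0, 0.0, 1.0]] [[0.7616, 0.6478, -0.0188], [0.4655, -0.567, -0.6796], [-0.4509, 0.5088, -0.7333]] [-0.4604, -0.1741, 1.7362]
top [[426.7, 0.0, 312.2], [0.0, 426.7, 203.5], [0.0, 0.0, 1.0]] [[0.0721, -0.9974, 0.0046], [-0.977, -0.0715, -0.201], [0.2008, 0.0099, -0.9796]] [-0.0065, 0.5888, 1.405]
0.1 [0.25170734 0.57142518 0.23056775] [[-0.915  0.403 -0.001]
 [ 0.403  0.915 -0.002]
 [-0.    -0.002 -1.   ]] 0.08522993396652405
```

View pics/scene0.png

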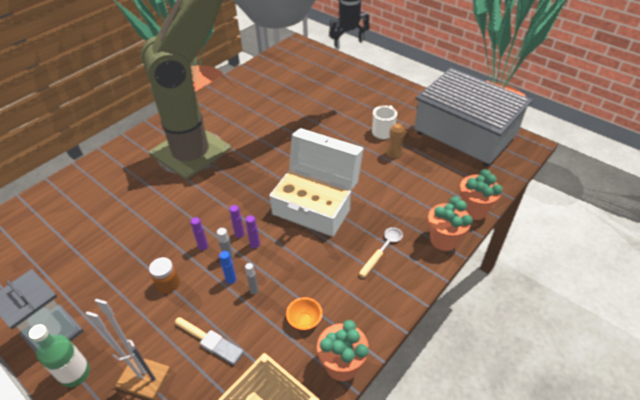

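View pics/top0.png

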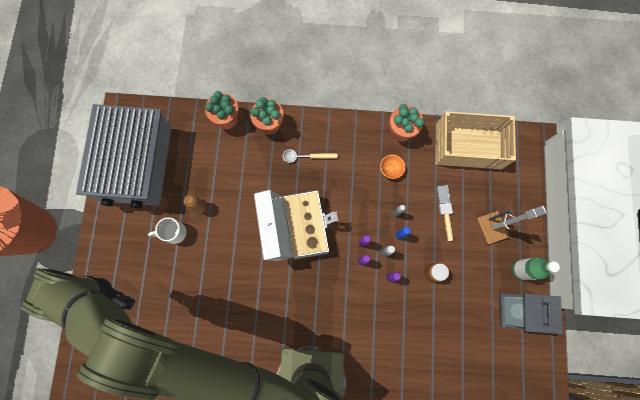

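The scene view shows the grey probes at about (224,240) and (251,278), with purple and blue decoys around the first. The case sits at about (310,195) with the lid leaning back and the hasp at the front. In the top view the probes are at about (390,250) and (401,210), and the case at about (305,225). I'll zoom in for accuracy.

```bash
python3 - <<'E'
import cv2, numpy as np
a=cv2.imread("pics/scene0.png")[125:300,180:370]; b=cv2.imread("pics/top0.png")[175:290,245:415]
cv2.imwrite("pics/sceneZ.png",cv2.resize(a,None,fx=4,fy=4,interpolation=cv2.INTER_CUBIC)[:600,:]) 
cv2.imwrite("pics/topZ.png",cv2.resize(b,None,fx=4.7,fy=4.7,interpolation=cv2.INTER_CUBIC))
E
```

```text
(no output)
```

View pics/sceneZ.png

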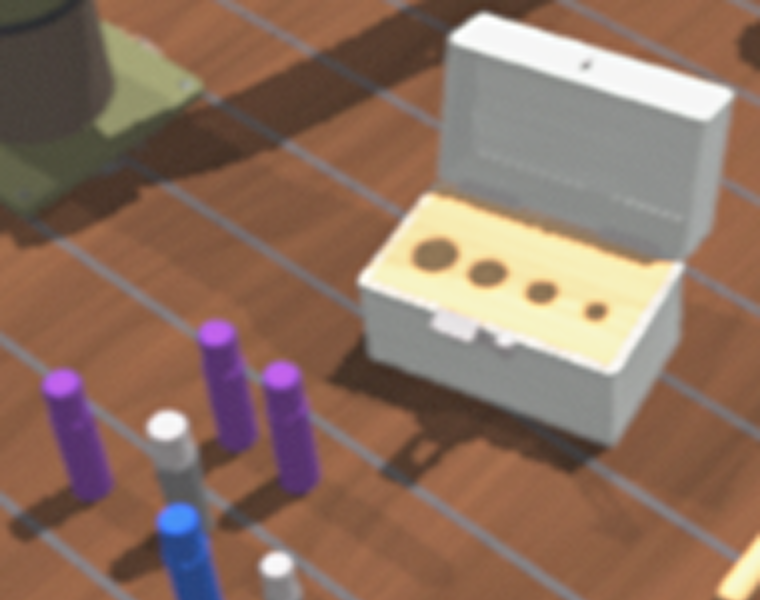

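View pics/topZ.png

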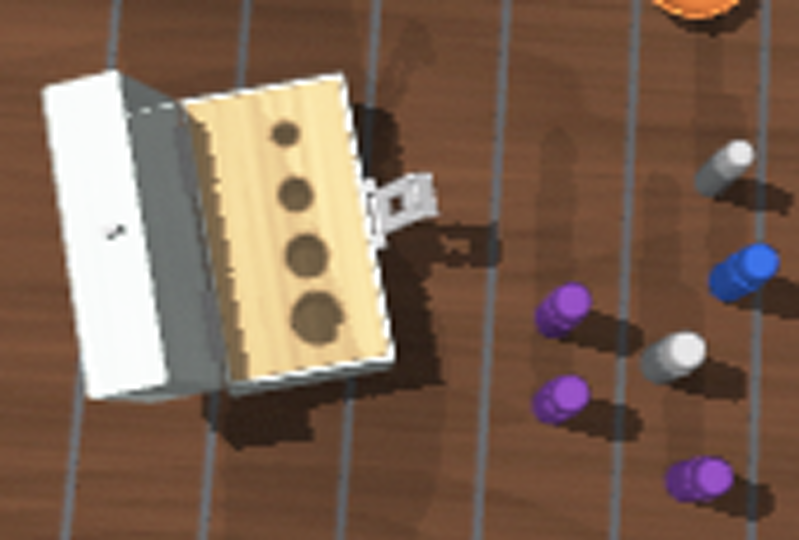

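The zoom shows the thick probe's head at top-Z (687,350) and scene-Z (168,425). Its neighbours are purple at (573,300), (570,392) and (714,478), and blue at (761,262). The holes run from (286,133) to (318,318) in top-Z. I'll triangulate these points.

```bash
cat > h.py <<'E'
import numpy as np, cv2
K=dict(scene=np.array([[492.9,0,320.9],[0,492.9,200.4],[0,0,1]]),top=np.array([[426.7,0,312.2],[0,426.7,203.5],[0,0,1]]))
from bench import optics,get_state
S={n:optics.snapshot(n) for n in K}
P={n:S[n]["camera_matrix"]@np.c_[S[n]["R"],S[n]["t"]] for n in K}
K={n:S[n]["camera_matrix"] for n in K}
def zs(p): return (np.array(p)+.5)/4-.5+[180,125]
def zt(p): return (np.array(p)+.5)/4.7-.5+[245,175]
def tri(a,b):
    X=cv2.triangulatePoints(P["scene"],P["top"],np.array(a,float).reshape(2,1),np.array(b,float).reshape(2,1)).ravel();return X[:3]/X[3]
def plane(n,p,z):
    d=S[n]["R"].T@np.linalg.solve(K[n],np.r_[p,1]); c=-S[n]["R"].T@S[n]["t"]; return c+d*(z-c[2])/d[2]
E
python3 - <<'E'
from h import *
np.set_printoptions(precision=4,suppress=True)
pts=dict(thick=((168,425),(687,350),.118),slim=((277,565),(740,154),.118),blue=((180,520),(761,262),.118),pA=((282,376),(573,300),.118),pB=((217,334),(570,392),.118),pC=((62,384),(714,478),.118),
h0=((596,311),(286,133),.085),h1=((541,292),(296,195),.085),h2=((487,272),(307,256),.085),h3=((435,254),(318,318),.085),
cFL=((360,281),(393,357),.085),cFR=((615,372),(344,74),.085),cBL=((432,192),(230,383),.085),lidL=((449,36),(166,384),.2),lidR=((732,92),(120,70),.2),lidL2=((484,12),(88,400),.2),)
for k,(a,b,z) in pts.items(): print(k,tri(zs(a),zt(b)),plane("scene",zs(a),z)[:2],plane("top",zt(b),z)[:2])
for n in P: print(n, -S[n]["R"].T@S[n]["t"])
E
```

```text
thick [ 0.4456 -0.2267  0.1167] [ 0.4474 -0.2263] [ 0.4445 -0.2278]
slim [ 0.5856 -0.2593  0.1158] [ 0.5876 -0.2594] [ 0.5843 -0.26  ]
blue [ 0.5108 -0.2754  0.1159] [ 0.5134 -0.2749] [ 0.5091 -0.2768]
pA [ 0.4742 -0.147   0.1171] [ 0.4755 -0.1466] [ 0.4732 -0.1481]
pB [ 0.4106 -0.1485  0.1169] [ 0.4119 -0.1485] [ 0.41  -0.149]
pC [ 0.3602 -0.2483  0.1154] [ 0.3632 -0.2485] [ 0.3592 -0.2491]
h0 [0.5838 0.06   0.0849] [0.5844 0.0609] [0.5828 0.059 ]
h1 [0.5395 0.0496 0.0838] [0.5409 0.0498] [0.5383 0.0485]
h2 [0.496  0.0385 0.0854] [0.4963 0.0397] [0.4951 0.0374]
h3 [0.4528 0.0277 0.085 ] [0.4535 0.0288] [0.4518 0.0265]
cFL [ 0.4287 -0.0274  0.0846] [ 0.4294 -0.0272] [ 0.4282 -0.028 ]
cFR [0.6312 0.0226 0.0847] [0.6325 0.0242] [0.6292 0.0205]
cBL [0.401  0.0832 0.0775] [0.4058 0.0765] [0.4018 0.0846]
lidL [0.3903 0.1216 0.2031] [0.3884 0.1255] [0.3894 0.1204]
lidR [0.5996 0.1775 0.2219] [0.5909 0.2084] [0.5937 0.1689]
lidL2 [0.3779 0.1727 0.1876] [0.3897 0.1632] [0.3756 0.1694]
scene [ 1.2146 -0.6838  1.1462]
top [0.2936 0.0217 1.4947]
```

apply_moves(
  targets=[
    [0, 0, -3.4, 0, 0, -8, 60],
    [0, 0, -3.4, 0, 0, -8, 60],
    [0, 0, -3.4, 0, 0, -8, 60],
    [-3.3, -2.8, 0, 0, 0, 0, 60],
    [-3.3, -2.8, 0, 0, 0, 0, 60],
    [-3.3, -2.8, 0, 0, 0, 0, 60],
    [-3.3, -2.8, 0, 0, 0, 0, 60],
    [-3.3, -2.8, 0, 0, 0, 0, 60],
    [-3.3, -2.8, 0, 0, 0, 0, 60],
    [-1, -4.5, 0, 0, 0, 0, 60],
    [-1, -4.5, 0, 0, 0, 0, 60],
    [-1, -4.5, 0, 0, 0, 0, 60],
  ],
  force=40,
)

```text
clock: 1.4
position: [0.4813, 0.268, 0.333]
ee_rot: [[-1.0, -0.004, -0.0], [-0.004, 1.0, -0.0], [0.0, -0.0, -1.0]]
wrist_force: [0.7, -0.8, -1.2]
gripper_width: 0.0651
grip_force: 0.0
```

apply_moves(
  targets=[
    [0.32, -4.5, 0, 0, 0, 0, 60],
    [0.32, -4.5, 0, 0, 0, 0, 60],
    [0.32, -4.5, 0, 0, 0, 0, 60],
    [0.32, -4.5, 0, 0, 0, 0, 60],
    [0.32, -4.5, 0, 0, 0, 0, 60],
    [0.32, -4.5, 0, 0, 0, 0, 60],
    [0.32, -4.5, 0, 0, 0, 0, 60],
    [0.32, -4.5, 0, 0, 0, 0, 60],
    [0.32, -4.5, 1, 0, 0, 0, 60],
    [0.32, -4.5, 3, 0, 0, 0, 60],
    [0.32, -4.5, 3, 0, 0, 0, 60],
    [0, 0, 3, 0, 0, 0, 60],
  ],
)

```text
clock: 2.6
position: [0.447, -0.2257, 0.2369]
ee_rot: [[-1.0, 0.007, 0.0], [0.007, 1.0, -0.005], [-0.0, -0.005, -1.0]]
wrist_force: [-0.0, 0.7, -0.3]
gripper_width: 0.0651
grip_force: 0.0
```

apply_moves(
  targets=[
    [0, 0, 0, 0, 0, 0, 60],
    [0.1, -0.1, 2.5, 0, 0, 0, 60],
    [0, 0, 2.5, 0, 0, 0, 60],
    [0, 0, 2.5, 0, 0, 0, 60],
    [0, 0, 2.5, 0, 0, 0, 60],
    [0, 0, 2.5, 0, 0, 0, 60],
    [0, 0, 2, 0, 0, 0, 60],
    [0, 0, 0, 0, 0, 0, 60],
  ],
)

```text
clock: 3.4
position: [0.4475, -0.2176, 0.0922]
ee_rot: [[-1.0, -0.007, -0.002], [-0.007, 1.0, 0.002], [0.002, 0.002, -1.0]]
wrist_force: [0.4, -0.7, 0.2]
gripper_width: 0.065
grip_force: 0.0
```

apply_moves(
  targets=[
    [0, 0, 0, 0, 0, 0, 60],
    [0, 0, 0, 0, 0, 0, 60],
  ],
)

```text
clock: 3.6
position: [0.4487, -0.2191, 0.0944]
ee_rot: [[-1.0, -0.005, 0.003], [-0.005, 1.0, -0.001], [-0.003, -0.001, -1.0]]
wrist_force: [0.3, -0.8, -0.4]
gripper_width: 0.0655
grip_force: 0.0
```

```bash
python3 - <<'E'
from bench import get_state, optics
import cv2,numpy as np
for i in range(5):
    s=optics.snapshot("top" if i%2 else "scene"); g=get_state(); print(np.round(g["position"],4),np.round(g["joint_pos"],2),np.round(g["joint_velocities"],2))
    if i>2: cv2.imwrite(f"pics/g{i}.png",s["frame"])
a=cv2.imread("pics/g4.png")[150:300,180:330]; b=cv2.imread("pics/g3.png")[195:295,340:440]
cv2.imwrite("pics/gZ.png",np.hstack([cv2.resize(x,(400,400),interpolation=cv2.INTER_CUBIC) for x in(a,b)]))
E
```

```text
[ 0.4485 -0.2193  0.0944] [ 25.77  43.54  -8.13 117.93  16.98  19.45  94.07] [ 0.14  0.14  0.27  0.23  0.15 -0.31 -0.12]
[ 0.4484 -0.2194  0.0942] [ 25.78  43.56  -8.12 117.94  16.98  19.43  94.07] [ 0.06  0.45  0.21  0.34  0.13 -0.25 -0.03]
[ 0.4481 -0.2195  0.094 ] [ 25.78  43.58  -8.11 117.95  16.98  19.42  94.06] [-0.02  0.5   0.15  0.14  0.12 -0.03  0.01]
[ 0.4479 -0.2194  0.0938] [ 25.78  43.6   -8.1  117.97  16.99  19.41  94.06] [ 0.02  0.43  0.15  0.21  0.1  -0.22 -0.05]
[ 0.4478 -0.2194  0.0936] [ 25.78  43.62  -8.09 117.97  16.99  19.41  94.06] [-0.03  0.41  0.09  0.04  0.   -0.18 -0.19]
```

View pics/gZ.png

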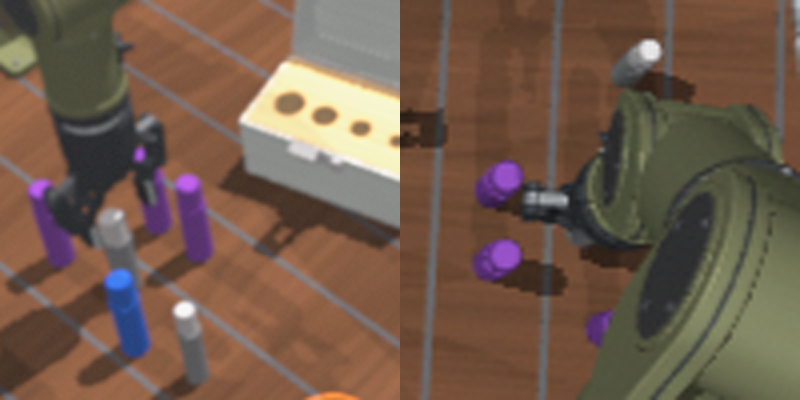

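The grey thick probe sits between the open fingers in the scene crop at about (112,220), clear of the neighbours. The arm is about 7 mm off in y, so I'll correct that and then grasp.

apply_moves(
  targets=[
    [0.1, -0.4, 0.4, 0, 0, 0, 60],
    [0.1, -0.4, 0.4, 0, 0, 0, 60],
    [0, 0, 0, 0, 0, 0, 60],
    [0, 0, 0, 0, 0, 0, 60],
    [0, 0, 0, 0, 0, 0, 60],
  ],
)

```text
clock: 4.35
position: [0.4454, -0.2272, 0.0848]
ee_rot: [[-1.0, -0.004, -0.0], [-0.004, 1.0, 0.0], [0.0, 0.0, -1.0]]
wrist_force: [-0.2, 0.5, -0.2]
gripper_width: 0.0651
grip_force: 0.0
```

apply_moves(
  targets=[
    [0, 0, 0, 0, 0, 0, 230],
    [0, 0, 0, 0, 0, 0, 230],
    [0, 0, 0, 0, 0, 0, 230],
    [0, 0, 0, 0, 0, 0, 230],
    [0, 0, 0, 0, 0, 0, 230],
    [0, 0, 0, 0, 0, 0, 230],
    [0, 0, 0, 0, 0, 0, 230],
  ],
  force=40,
)

```text
clock: 5.05
position: [0.4457, -0.2274, 0.0852]
ee_rot: [[-1.0, -0.004, 0.001], [-0.004, 1.0, -0.0], [-0.001, -0.0, -1.0]]
wrist_force: [0.4, -0.3, 5.7]
gripper_width: 0.0257
grip_force: 47.8
```

apply_moves(
  targets=[
    [0, 0, -1, 0, 0, 0, 230],
    [0, 0, -2, 0, 0, 0, 230],
    [0, 0, -3, 0, 0, 0, 230],
    [0, 0, -3, 0, 0, 0, 230],
    [0, 0, -3, 0, 0, 0, 230],
    [0, 0, -3, 0, 0, 0, 230],
    [-0.5, 2.7, 0, 0, 0, 0, 230],
    [-0.5, 2.7, 0, 0, 0, 0, 230],
    [-0.5, 2.7, 0, 0, 0, 0, 230],
    [-0.5, 2.7, 0, 0, 0, 0, 230],
    [-0.5, 2.7, 0, 0, 0, 0, 230],
  ],
)

```text
clock: 6.15
position: [0.4694, -0.091, 0.2351]
ee_rot: [[-1.0, -0.004, -0.001], [-0.004, 1.0, 0.0], [0.001, 0.0, -1.0]]
wrist_force: [0.1, 0.5, -1.0]
gripper_width: 0.0255
grip_force: 47.3
```

apply_moves(
  targets=[
    [-0.5, 2.7, 0, 0, 0, 0, 230],
    [-0.5, 2.7, 0, 0, 0, 0, 230],
    [-0.5, 2.7, 0, 0, 0, 0, 230],
    [-0.5, 2.7, 0, 0, 0, 0, 230],
    [-0.5, 2.3, 0, 0, 0, 0, 230],
    [0, 0, 0, 0, 0, 0, 230],
    [0, 0, 0, 0, 0, 0, 230],
    [0, 0, 0, 0, 0, 0, 230],
  ],
)

```text
clock: 6.95
position: [0.4938, 0.0376, 0.2349]
ee_rot: [[-1.0, -0.003, -0.001], [-0.003, 1.0, -0.001], [0.001, -0.001, -1.0]]
wrist_force: [0.6, -0.6, -1.8]
gripper_width: 0.0261
grip_force: 47.4
```

```bash
python3 - <<'E'
from bench import get_state, optics
import cv2,numpy as np
s=optics.snapshot("scene")["frame"];t=optics.snapshot("top")["frame"]
cv2.imwrite("pics/s1.png",s);cv2.imwrite("pics/t1.png",t)
cv2.imwrite("pics/h1.png",np.hstack([cv2.resize(s[125:245,250:370],(480,480),interpolation=cv2.INTER_CUBIC),cv2.resize(t[190:270,270:320],(300,480),interpolation=cv2.INTER_CUBIC)]))
print(get_state()["position"])
E
```

```text
[0.4939814  0.03759701 0.23490451]
```

View pics/h1.png

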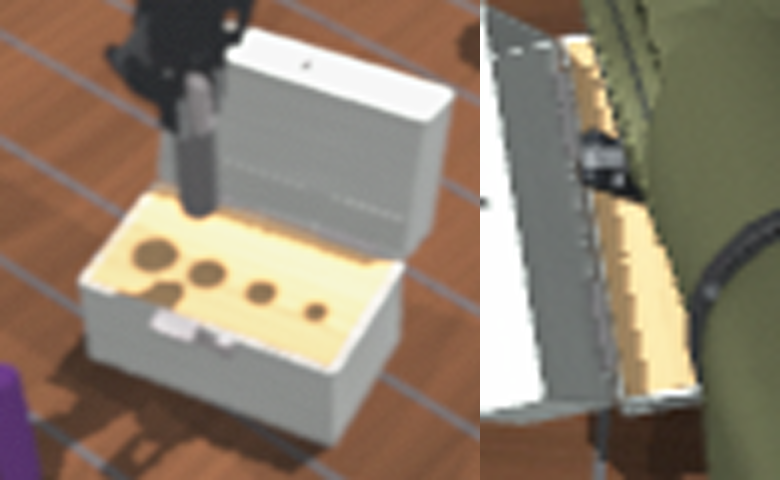

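The probe is upright in the gripper. In the scene crop its foot is at about (198,214), above hole 2 at (207,273). The top view is blocked by the arm, so I'll fit the sleeve silhouette in the scene camera.

```bash
python3 - <<'E'
from h import *
g=cv2.imread("pics/s1.png"); 
for r in range(160,184,2): print(r,g[r,288:312].sum(1)//3)
def sil(x,y,z0,r=.015,bev=.0025):
    a=np.linspace(0,2*np.pi,72)
    pts=np.vstack([np.c_[x+(r-bev)*np.cos(a),y+(r-bev)*np.sin(a),0*a+z0],np.c_[x+r*np.cos(a),y+r*np.sin(a),0*a+z0+bev],np.c_[x+r*np.cos(a),y+r*np.sin(a),0*a+z0+.086]])
    p=np.c_[pts,np.ones(len(pts))]@P["scene"].T; p=p[:,:2]/p[:,2:]
    h=cv2.convexHull(p.astype(np.float32)).reshape(-1,2)
    out=[h[:,1].max()]
    for row in (168,172):
        xs=[]
        for q,w in zip(h,np.roll(h,-1,0)):
            if (q[1]-row)*(w[1]-row)<0: xs.append(q[0]+(row-q[1])*(w[0]-q[0])/(w[1]-q[1]))
        out+=sorted(xs)
    return np.round(out,2)
p=np.array([.494,.0376])
print(sil(*p,.15)); print("dx",sil(p[0]+.01,p[1],.15),"dy",sil(p[0],p[1]+.01,.15),"dz",sil(*p,.155))
E
```

```text
160 [112 120 133 138 130 114  99  94  95  92  90  88  89  90  95 113 131 142
 144 143 144 142 143 142]
162 [112 122 132 137 131 115  95  88  88  89  90  89  88  88  94 112 130 142
 143 142 143 142 142 142]
164 [112 121 132 134 132 118  98  90  87  88  89  88  88  89  95 107 128 142
 148 148 145 145 144 144]
166 [112 127 135 139 136 123 102  91  87  88  90  88  89  88  93 105 125 139
 143 144 144 149 150 146]
168 [114 127 136 142 137 124 103  89  88  87  89  89  88  90  90 103 121 134
 139 139 139 139 139 139]
170 [130 139 144 145 142 129 110  93  88  88  89  91  88  87  91 102 122 135
 142 141 139 139 139 138]
172 [163 163 161 160 159 152 131 100  87  89  88  88  90  88  90 101 117 134
 138 140 139 140 138 140]
174 [228 215 203 199 197 181 140 101  86  87  89  90  89  87  91 100 121 139
 148 148 143 139 139 139]
176 [232 232 232 232 232 228 209 148  98  85  86  88  88  86  88 100 126 143
 147 147 147 146 145 143]
178 [230 230 231 232 232 232 226 207 158 116  96  92  93 106 132 162 172 167
 163 160 159 158 157 158]
180 [230 230 229 230 230 231 231 230 228 223 215 211 215 224 231 232 230 227
 223 215 204 195 182 168]
182 [224 226 228 230 230 231 231 230 231 231 231 231 231 232 233 233 233 233
 234 234 234 232 230 224]
[180.14 293.25 303.87 293.58 304.12]
dx [181.7  295.74 306.43 296.05 306.65] dy [178.24 295.78 306.32 296.09 306.54] dz [178.9  293.25 303.87 293.58 304.12]
```

apply_moves(
  targets=[
    [-0.1, 0.1, 1, 0, 0, 0, 230],
    [-0.1, 0.1, 1, 0, 0, 0, 230],
    [-0.1, 0, 1, 0, 0, 0, 230],
    [0, 0, 1, 0, 0, 0, 230],
    [0, 0, 1, 0, 0, 0, 230],
    [0, 0, 0.5, 0, 0, 0, 230],
    [0, 0, 0, 0, 0, 0, 230],
    [0, 0, 0, 0, 0, 0, 230],
    [0, 0, 0, 0, 0, 0, 230],
  ],
)

```text
clock: 8.05
position: [0.4977, 0.0411, 0.1803]
ee_rot: [[-1.0, -0.004, 0.001], [-0.004, 1.0, 0.0], [-0.001, 0.0, -1.0]]
wrist_force: [-0.2, -0.0, -1.8]
gripper_width: 0.0256
grip_force: 47.4
```

```bash
python3 - <<'E'
from h import *
s=S["scene"]["frame"];cv2.imwrite("pics/s2.png",s)
cv2.imwrite("pics/h2.png",cv2.resize(s[160:220,260:340],(800,600),interpolation=cv2.INTER_CUBIC))
print(get_state()["position"])
E
```

```text
[0.49766785 0.04101269 0.18033169]
```

View pics/h2.png

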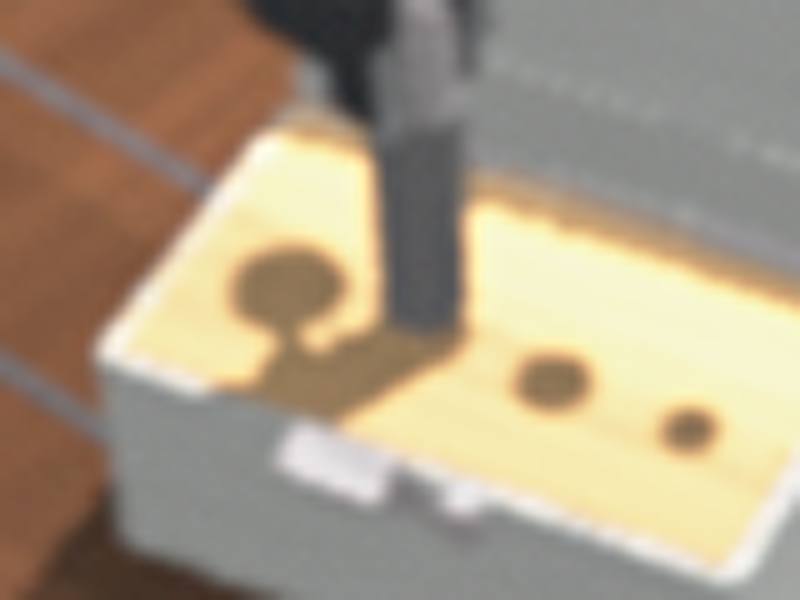

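The foot is hovering above hole 2: the sleeve spans x 385–462 with its bottom at y≈333, and the hole centre is near (422,334). The TCP is about 1.5 mm past target, so I'll check that numerically.

```bash
python3 - <<'E'
from h import *
from scipy.optimize import least_squares
g0=cv2.imread("pics/scene0.png").astype(float).sum(2)/3; g=cv2.imread("pics/s2.png").astype(float).sum(2)/3
# hole centroids (dark weight) and projected prediction with ellipse centre
def cen(u,v,r):
    w=g0[v-r:v+r+1,u-r:u+r+1]; m=np.clip((np.percentile(w,90)-w)/(np.percentile(w,90)-w.min())-.15,0,1); y,x=np.mgrid[v-r:v+r+1,u-r:u+r+1]
    return (m*x).sum()/m.sum(),(m*y).sum()/m.sum()
for (u,v),r in (((329,202),5),((315,197),6),((301,193),7),((288,188),8)):
    c=cen(u,v,r); print(np.round(c,2),plane("scene",c,.085)[:2].round(4))
def edge(p):  # 50% crossing
    p=np.array(p); k=np.argmax(np.abs(np.diff(p))); lo,hi=p[max(k-2,0)],p[min(k+3,len(p)-1)]; m=(lo+hi)/2
    s=np.sign(hi-lo)
    for i in range(len(p)-1):
        if (p[i]-m)*s<=0<(p[i+1]-m)*s and abs(i-k)<=2: return i+(m-p[i])/(p[i+1]-p[i])
for r in(182,184,186,188): print(r,294+edge(g[r,294:301]),303+edge(g[r,303:310]))
for c in(301,302,303): print(c,188+edge(g[188:198,c]),g[188:198,c].round())
def sil(x,y,z0,r=.015,bev=.0025):
    a=np.linspace(0,2*np.pi,180)
    pts=np.vstack([np.c_[x+(r-b)*np.cos(a),y+(r-b)*np.sin(a),0*a+z0+h] for b,h in((bev,0),(0,bev),(0,.086))])
    p=np.c_[pts,np.ones(len(pts))]@P["scene"].T; p=p[:,:2]/p[:,2:]
    h=cv2.convexHull(p.astype(np.float32)).reshape(-1,2); o=[h[:,1].max()]
    for row in (182,184,186): o+=sorted(q[0]+(row-q[1])*(w[0]-q[0])/(w[1]-q[1]) for q,w in zip(h,np.roll(h,-1,0)) if (q[1]-row)*(w[1]-row)<0)
    return np.round(o,2)
print(sil(.4977,.041,.0953))
E
```

```text
[328.55 202.36] [0.5842 0.0608]
[314.98 197.54] [0.5409 0.0502]
[301.16 192.63] [0.4958 0.0392]
[288.36 188.23] [0.4538 0.0284]
182 297.1774193548387 305.80670103092785
184 297.39340101522845 305.93654822335026
186 297.5531914893617 306.0244565217391
188 297.75274725274727 306.1159793814433
301 196.45283018867926 [ 88.  88.  88.  88.  95. 107. 119. 117. 123. 158.]
302 196.21268656716418 [ 90.  90.  89.  89.  92. 102. 114. 120. 139. 184.]
303 196.01459854014598 [ 88.  89.  86.  88.  92. 104. 114. 124. 158. 204.]
[193.26 296.13 306.45 296.29 306.57 296.45 306.68]
```

apply_moves(
  targets=[
    [0.1, -0.2, 0, 0, 0, 0, 230],
    [0, 0, 0, 0, 0, 0, 230],
    [0, 0, 0.4, 0, 0, 0, 230],
    [0, 0, 0.4, 0, 0, 0, 230],
    [0, 0, 0.3, 0, 0, 0, 230],
    [0, 0, 0, 0, 0, 0, 230],
  ],
)

```text
clock: 8.85
position: [0.4959, 0.0389, 0.1683]
ee_rot: [[-1.0, -0.004, -0.001], [-0.004, 1.0, -0.0], [0.001, -0.0, -1.0]]
wrist_force: [-0.5, 0.4, -0.9]
gripper_width: 0.0258
grip_force: 47.4
```

apply_moves(
  targets=[
    [0, 0, 0.3, 0, 0, 0, 230],
    [0, 0, 0.3, 0, 0, 0, 230],
    [0, 0, 0, 0, 0, 0, 230],
  ],
)

```text
clock: 9.15
position: [0.4961, 0.0389, 0.1625]
ee_rot: [[-1.0, -0.004, -0.001], [-0.004, 1.0, -0.0], [0.001, -0.0, -1.0]]
wrist_force: [1.2, -0.4, -0.6]
gripper_width: 0.0257
grip_force: 47.4
```

The foot is inside the hole with no force on the wrist. Descending.

apply_moves(
  targets=[
    [0, 0, 0.5, 0, 0, 0, 230],
    [0, 0, 0.5, 0, 0, 0, 230],
    [0, 0, 0.5, 0, 0, 0, 230],
    [0, 0, 0.5, 0, 0, 0, 230],
    [0, 0, 0, 0, 0, 0, 230],
  ],
)

```text
clock: 9.65
position: [0.496, 0.0389, 0.1421]
ee_rot: [[-1.0, -0.004, -0.001], [-0.004, 1.0, -0.0], [0.001, -0.0, -1.0]]
wrist_force: [-0.0, -1.0, -1.2]
gripper_width: 0.0259
grip_force: 47.4
```

apply_moves(
  targets=[
    [0, 0, 0.6, 0, 0, 0, 230],
    [0, 0, 0.6, 0, 0, 0, 230],
    [0, 0, 0.6, 0, 0, 0, 230],
    [0, 0, 0.6, 0, 0, 0, 230],
    [0, 0, 0.6, 0, 0, 0, 230],
    [0, 0, 0.6, 0, 0, 0, 230],
    [0, 0, 0.3, 0, 0, 0, 230],
    [0, 0, 0, 0, 0, 0, 230],
  ],
)

```text
clock: 10.45
position: [0.4962, 0.0388, 0.1034]
ee_rot: [[-1.0, -0.004, -0.001], [-0.004, 1.0, -0.0], [0.001, -0.0, -1.0]]
wrist_force: [0.1, -1.1, -1.7]
gripper_width: 0.0258
grip_force: 47.3
```

apply_moves(
  targets=[
    [0, 0, 0.2, 0, 0, 0, 230],
    [0, 0, 0, 0, 0, 0, 60],
    [0, 0, 0, 0, 0, 0, 60],
    [0, 0, 0, 0, 0, 0, 60],
    [0, 0, 0, 0, 0, 0, 60],
    [0, 0, 0, 0, 0, 0, 60],
    [0, 0, -2, 0, 0, 0, 60],
    [0, 0, -4, 0, 0, 0, 60],
    [0, 0, -4, 0, 0, 0, 60],
    [0, 0, -4, 0, 0, 0, 60],
    [0, 0, -4, 0, 0, 0, 60],
  ],
)

```text
clock: 11.55
position: [0.4959, 0.0389, 0.2836]
ee_rot: [[-1.0, -0.004, -0.0], [-0.004, 1.0, 0.0], [0.0, 0.0, -1.0]]
wrist_force: [0.5, -0.4, -0.1]
gripper_width: 0.0656
grip_force: 0.0
```

Probe placed and released. Next is the lid: line the tool up with the case axes, shut the fingers and go over behind the lid.

apply_moves(
  targets=[
    [0, 0, 0, 0, 0, -6.8, 255],
    [0, 0, 0, 0, 0, -6.9, 255],
    [-0.46, 4, 0, 0, 0, 0, 255],
    [-0.46, 4, 0, 0, 0, 0, 255],
    [-0.46, 4, 0, 0, 0, 0, 255],
    [-0.46, 4, 0, 0, 0, 0, 255],
    [-0.46, 4, 0, 0, 0, 0, 255],
    [0, 0, 0, 0, 0, 0, 255],
  ],
)

```text
clock: 12.35
position: [0.4683, 0.2462, 0.2823]
ee_rot: [[-0.968, -0.251, -0.0], [-0.251, 0.968, 0.006], [-0.001, 0.006, -1.0]]
wrist_force: [-1.1, 0.6, 0.5]
gripper_width: -0.0001
grip_force: 0.0
```

```bash
python3 - <<'E'
from h import *
s=S["scene"]["frame"];t=S["top"]["frame"]
cv2.imwrite("pics/h3.png",np.hstack([cv2.resize(s[110:230,250:370],(400,400),interpolation=cv2.INTER_CUBIC),cv2.resize(t[150:270,230:350],(400,400),interpolation=cv2.INTER_CUBIC)]))
p=get_state()["position"];C=np.array([.5012,.1141]);d=p[:2]-C;print(p,"u",d@[-.2397,.9708],"v",d@[.9708,.2397])
E
```

```text
[0.46986398 0.23948267 0.28175258] u 0.12923273740614372 v -0.0003667875806118393
```

View pics/h3.png

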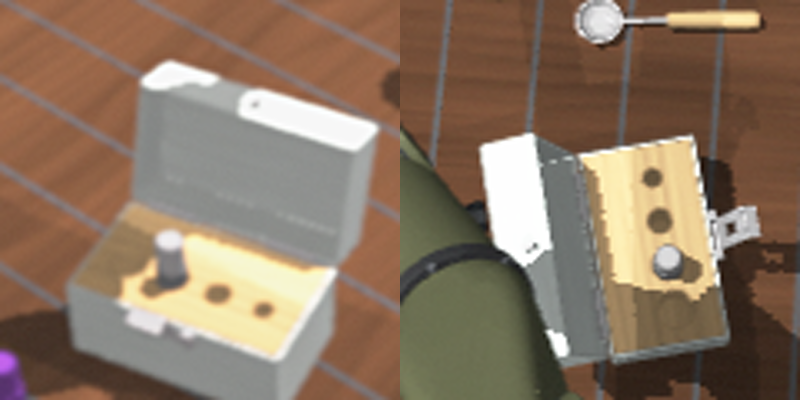

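The thick probe stands in hole 2: scene crop (170,260), top crop (668,260), with its head at the expected height. The gripper is behind the lid. Now descend and push.

apply_moves(
  targets=[
    [0, 0, 2.9, 0, 0, 0, 255],
    [0, 0, 2.9, 0, 0, 0, 255],
    [0, 0, 2.9, 0, 0, 0, 255],
    [0, 0, 2.9, 0, 0, 0, 255],
    [0, 0, 0, 0, 0, 0, 255],
    [0, 0, 0, 0, 0, 0, 255],
  ],
)

```text
clock: 13.05
position: [0.4709, 0.2374, 0.1662]
ee_rot: [[-0.971, -0.239, -0.0], [-0.239, 0.971, -0.001], [0.001, -0.001, -1.0]]
wrist_force: [0.2, 0.0, -0.5]
gripper_width: 0.0002
grip_force: 0.0
```

apply_moves(
  targets=[
    [0, -1, 0, 0, 0, 0, 255],
    [0, -1, 0, 0, 0, 0, 255],
    [0, -1, 0, 0, 0, 0, 255],
    [0, -1, 0, 0, 0, 0, 255],
    [0, -1, 0, 0, 0, 0, 255],
    [0, -0.9, 0, 0, 0, 0, 255],
    [0, 0, 0, 0, 0, 0, 255],
  ],
)

```text
clock: 13.75
position: [0.486, 0.181, 0.1673]
ee_rot: [[-0.971, -0.239, 0.003], [-0.239, 0.971, 0.002], [-0.003, 0.001, -1.0]]
wrist_force: [-0.9, 2.1, 6.2]
gripper_width: 0.0004
grip_force: 4.7
```

```bash
cat > st.py <<'E'
import numpy as np
from bench import get_state
s=get_state();p=s["position"];d=p[:2]-[.5012,.1141];print(p.round(4),"u %.4f v %.4f w %.4f"%(d@[-.2397,.9708],d@[.9708,.2397],p[2]-.085),s["wrist_force"].round(1))
E
python3 st.py
```

```text
[0.486  0.181  0.1673] u 0.0686 v 0.0013 w 0.0823 [-0.9  2.1  6.2]
```

apply_moves(
  targets=[
    [0, -1.1, -0.7, 0, 0, 0, 255],
    [0, -1.1, -0.7, 0, 0, 0, 255],
    [0, -1.3, -0.25, 0, 0, 0, 255],
    [0, -1.3, -0.25, 0, 0, 0, 255],
    [0, -1.3, 0.1, 0, 0, 0, 255],
    [0, -1.3, 0.1, 0, 0, 0, 255],
  ],
)

```text
clock: 14.35
position: [0.5032, 0.1078, 0.1831]
ee_rot: [[-0.971, -0.24, 0.001], [-0.24, 0.971, -0.0], [-0.001, -0.001, -1.0]]
wrist_force: [-0.7, 1.0, 4.7]
gripper_width: -0.0004
grip_force: 1.8
```

```bash
python3 st.py
```

```text
[0.5032 0.1078 0.1831] u -0.0066 v 0.0004 w 0.0981 [-0.7  1.   4.7]
```

apply_moves(
  targets=[
    [0, -1.2, 0.4, 0, 0, 0, 255],
    [0, -1.2, 0.4, 0, 0, 0, 255],
    [0, -1.1, 0.7, 0, 0, 0, 255],
    [0, -1.1, 0.8, 0, 0, 0, 255],
    [0, -0.9, 0.9, 0, 0, 0, 255],
    [0, -0.9, 0.9, 0, 0, 0, 255],
    [0, 0, 0, 0, 0, 0, 255],
  ],
)

```text
clock: 15.05
position: [0.5174, 0.0471, 0.1411]
ee_rot: [[-0.971, -0.24, -0.002], [-0.24, 0.971, 0.001], [0.001, 0.001, -1.0]]
wrist_force: [-0.6, 0.4, 0.7]
gripper_width: 0.0006
grip_force: 0.3
```

```bash
python3 st.py
```

```text
[0.5174 0.0471 0.1411] u -0.0690 v -0.0003 w 0.0561 [-0.6  0.4  0.7]
```

apply_moves(
  targets=[
    [0, -0.5, 0.2, 0, 0, 0, 255],
    [0, 0, 0.2, 0, 0, 0, 255],
    [0, 0, 0, 0, 0, 0, 255],
  ],
)

```text
clock: 15.35
position: [0.5176, 0.0468, 0.1407]
ee_rot: [[-0.97, -0.245, -0.0], [-0.245, 0.97, 0.004], [-0.001, 0.004, -1.0]]
wrist_force: [-11.2, 5.7, 39.8]
gripper_width: 0.0
grip_force: 19.6
```

The lid is hard shut. Lift off and go in front of the hasp.

apply_moves(
  targets=[
    [0, 0, -0.6, 0, 0, 0, 255],
    [0, 0, -2.5, 0, 0, 0, 255],
    [0, 0, -4, 0, 0, 0, 255],
    [0, -3.8, -1, 0, 0, 0, 255],
    [0, -3.8, 0, 0, 0, 0, 255],
    [0, -3.8, 0, 0, 0, 0, 255],
    [0, -3.8, 0, 0, 0, 0, 255],
    [0, 0, 0, 0, 0, 0, 255],
    [0, 0, 0, 0, 0, 0, 255],
  ],
)

```text
clock: 16.25
position: [0.5549, -0.1056, 0.2175]
ee_rot: [[-0.971, -0.239, -0.002], [-0.239, 0.971, 0.001], [0.002, 0.001, -1.0]]
wrist_force: [0.1, 1.1, -0.8]
gripper_width: 0.0004
grip_force: 0.0
```

```bash
python3 - <<'E'
from h import *
s=S["scene"]["frame"];t=S["top"]["frame"]
cv2.imwrite("pics/h4.png",np.hstack([cv2.resize(s[110:230,250:370],(400,400),interpolation=cv2.INTER_CUBIC),cv2.resize(t[150:270,250:370],(400,400),interpolation=cv2.INTER_CUBIC)]))
E
python3 st.py
```

```text
[ 0.5551 -0.1032  0.2182] u -0.2239 v 0.0003 w 0.1332 [-0.5 -0.5 -0.2]
```

View pics/h4.png

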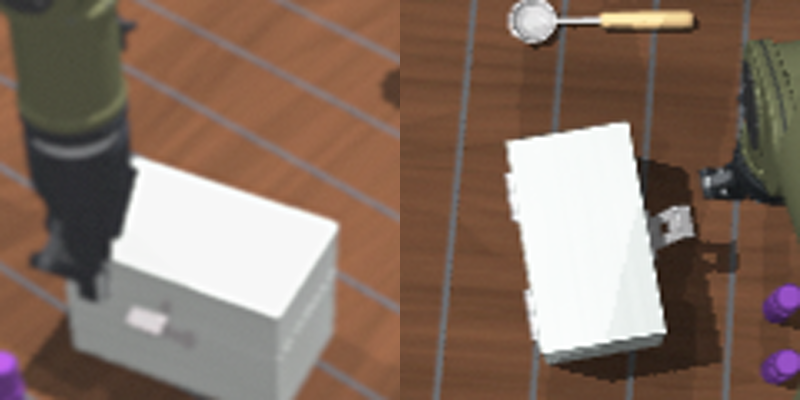

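The lid is shut. The hasp is tilted out, with its tip at top crop (690,225), centred on the tool's line. Descend and push it.

apply_moves(
  targets=[
    [0, 0, 2.6, 0, 0, 0, 255],
    [0, 0, 2.6, 0, 0, 0, 255],
    [0, 0, 2.6, 0, 0, 0, 255],
    [0, 0, 2.6, 0, 0, 0, 255],
    [0, 0, 2.6, 0, 0, 0, 255],
    [0, 0, 0, 0, 0, 0, 255],
    [0, 0, 0, 0, 0, 0, 255],
  ],
)

```text
clock: 17.05
position: [0.5556, -0.1034, 0.0891]
ee_rot: [[-0.97, -0.243, -0.001], [-0.243, 0.97, 0.001], [0.0, 0.001, -1.0]]
wrist_force: [-0.2, -0.6, 0.1]
gripper_width: 0.0002
grip_force: 0.0
```

apply_moves(
  targets=[
    [0, 1, 0, 0, 0, 0, 255],
    [0, 1, 0, 0, 0, 0, 255],
    [0, 1, 0, 0, 0, 0, 255],
    [0, 1, 0, 0, 0, 0, 255],
    [0, 1, 0, 0, 0, 0, 255],
    [0, 0.8, 0, 0, 0, 0, 255],
    [0, 0, 0, 0, 0, 0, 255],
  ],
)

```text
clock: 17.75
position: [0.5427, -0.0505, 0.0907]
ee_rot: [[-0.971, -0.24, 0.003], [-0.24, 0.971, -0.004], [-0.002, -0.005, -1.0]]
wrist_force: [-0.5, -6.0, 11.2]
gripper_width: 0.0001
grip_force: 7.6
```

```bash
python3 st.py
```

```text
[ 0.5427 -0.0505  0.0907] u -0.1697 v 0.0008 w 0.0057 [-0.5 -6.  11.2]
```

```bash
python3 - <<'E'
from h import *
s=S["scene"]["frame"];t=S["top"]["frame"]
cv2.imwrite("pics/h5.png",np.hstack([cv2.resize(s[175:235,260:320],(400,400),interpolation=cv2.INTER_CUBIC),cv2.resize(t[190:250,300:360],(400,400),interpolation=cv2.INTER_CUBIC)]))
E
python3 st.py
```

```text
[ 0.5428 -0.0509  0.0905] u -0.1701 v 0.0008 w 0.0055 [-0.2 -4.9 10.6]
```

View pics/h5.png

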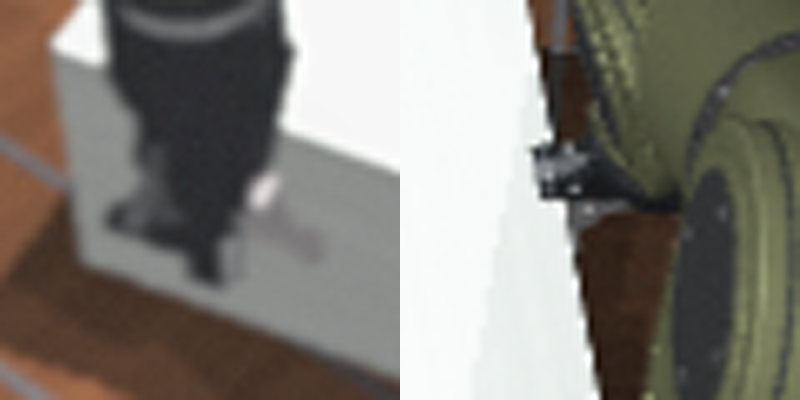

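The tab is visible at scene crop (265,190), right beside the finger, and at top crop (595,210), already close to the lid. I'll compare with the projected tab position for various hasp angles.

```bash
cat > hp.py <<'E'
from h import *
def pr(n,u,v,w):
    X=np.r_[np.array([.5012,.1141])+u*np.array([-.2397,.9708])+v*np.array([.9708,.2397]),.085+w,1]; p=P[n]@X; return p[:2]/p[2]
for psi in(0,.1,.2,.3,.45,.7):
    s,c=np.sin(psi),np.cos(psi)
    for v in (-.016,.016):
        e=(-.126-.059*s-.0145*c,v,-.01+.059*c-.0145*s); f=(-.126-.059*s,v,-.01+.059*c)
        print(psi,v,*[np.round(pr(n,*q),1) for n in("scene","top") for q in(e,f)])
print("lidfront",pr("top",-.12,-.016,.056))
E
python3 hp.py
```

```text
0 -0.016 [291.  197.4] [293.5 194. ] [330.1 220.9] [325.7 221.7]
0 0.016 [301. 201.] [303.5 197.6] [328.3 211.3] [323.9 212.1]
0.1 -0.016 [290.1 199.2] [292.5 195.5] [331.8 220.7] [327.5 221.4]
0.1 0.016 [300.1 202.8] [302.5 199. ] [330.1 211.1] [325.7 211.8]
0.2 -0.016 [289.2 201.1] [291.5 197. ] [333.5 220.5] [329.2 221.1]
0.2 0.016 [299.2 204.7] [301.5 200.6] [331.8 211. ] [327.5 211.5]
0.3 -0.016 [288.3 203. ] [290.6 198.7] [335.1 220.4] [331.  220.9]
0.3 0.016 [298.3 206.7] [300.6 202.3] [333.3 210.8] [329.2 211.3]
0.45 -0.016 [287.1 206. ] [289.2 201.4] [337.2 220.3] [333.4 220.6]
0.45 0.016 [297.2 209.7] [299.3 205.1] [335.5 210.8] [331.6 211.1]
0.7 -0.016 [285.6 211.1] [287.3 206.3] [340.1 220.3] [337.  220.4]
0.7 0.016 [295.6 214.8] [297.3 209.9] [338.4 210.9] [335.2 210.9]
lidfront [323.91399709 221.62654544]
```

The hasp is at about 0.2 rad. The tab is rubbing on the thick part of the fingers, so I'll back off, raise the tips and push again.

apply_moves(
  targets=[
    [0, -1.5, 0, 0, 0, 0, 255],
    [0, 0, -1.2, 0, 0, 0, 255],
    [0, 0, -1, 0, 0, 0, 255],
    [0, 0, 0, 0, 0, 0, 255],
    [0, 0.8, 0, 0, 0, 0, 255],
    [0, 0.8, 0, 0, 0, 0, 255],
    [0, 0.5, 0, 0, 0, 0, 255],
    [0, 0, 0, 0, 0, 0, 255],
  ],
)

```text
clock: 18.75
position: [0.5399, -0.041, 0.1107]
ee_rot: [[-0.97, -0.243, -0.001], [-0.243, 0.97, 0.001], [0.001, 0.001, -1.0]]
wrist_force: [1.0, 0.8, 0.3]
gripper_width: -0.0006
grip_force: 0.0
```

```bash
python3 st.py
```

```text
[ 0.5399 -0.041   0.1107] u -0.1599 v 0.0003 w 0.0257 [1.  0.8 0.3]
```

apply_moves(
  targets=[
    [0, 0.4, 0, 0, 0, 0, 255],
    [0, 0.4, 0, 0, 0, 0, 255],
    [0, 0.3, 0, 0, 0, 0, 255],
    [0, 0, 0, 0, 0, 0, 255],
  ],
)

```text
clock: 19.15
position: [0.5385, -0.0363, 0.1109]
ee_rot: [[-0.971, -0.237, 0.001], [-0.237, 0.971, -0.005], [0.0, -0.005, -1.0]]
wrist_force: [2.6, -6.8, -0.3]
gripper_width: -0.0
grip_force: 4.3
```

```bash
python3 st.py
```

```text
[ 0.5385 -0.0363  0.1109] u -0.1549 v 0.0001 w 0.0259 [ 2.6 -6.8 -0.3]
```

apply_moves(
  targets=[
    [0, 0.3, 0, 0, 0, 0, 255],
    [0, 0.2, 0, 0, 0, 0, 255],
    [0, 0, 0, 0, 0, 0, 255],
  ],
)

```text
clock: 19.45
position: [0.5383, -0.0358, 0.1111]
ee_rot: [[-0.972, -0.234, 0.003], [-0.234, 0.972, -0.01], [-0.0, -0.01, -1.0]]
wrist_force: [6.1, -16.4, -1.9]
gripper_width: -0.0004
grip_force: 8.4
```

```bash
python3 st.py
```

```text
[ 0.5383 -0.0358  0.1111] u -0.1544 v 0.0001 w 0.0261 [  6.1 -16.4  -1.9]
```

That's a hard stop exactly at the predicted home position. Retreat and verify numerically.

apply_moves(
  targets=[
    [0, -1, 0, 0, 0, 0, 255],
    [0, -3, 0, 0, 0, 0, 255],
    [0, -3, -2, 0, 0, 0, 255],
    [0, 0, -4, 0, 0, 0, 255],
    [0, 0, -4, 0, 0, 0, 255],
    [4, 0, -2, 0, 0, 0, 255],
    [4, 0, 0, 0, 0, 0, 255],
    [4, 0, 0, 0, 0, 0, 255],
    [0, 0, 0, 0, 0, 0, 255],
    [0, 0, 0, 0, 0, 0, 255],
  ],
)

```text
clock: 20.45
position: [0.4365, -0.124, 0.2311]
ee_rot: [[-0.971, -0.24, 0.0], [-0.24, 0.971, 0.0], [-0.0, 0.0, -1.0]]
wrist_force: [0.8, 0.5, 0.6]
gripper_width: -0.0001
grip_force: 0.0
```

```bash
python3 - <<'E'
from h import *
from hp import pr
s=S["scene"]["frame"].sum(2)//3;t=S["top"]["frame"].sum(2)//3
a=cv2.imread("pics/top0.png").sum(2)//3
print("top now");print(t[208:226:2,320:344]);print("scene now");print(s[188:212:2,286:308])
print(get_state()["position"],get_state()["wrist_force"])
E
```

```text
0 -0.016 [291.  197.4] [293.5 194. ] [330.1 220.9] [325.7 221.7]
0 0.016 [301. 201.] [303.5 197.6] [328.3 211.3] [323.9 212.1]
0.1 -0.016 [290.1 199.2] [292.5 195.5] [331.8 220.7] [327.5 221.4]
0.1 0.016 [300.1 202.8] [302.5 199. ] [330.1 211.1] [325.7 211.8]
0.2 -0.016 [289.2 201.1] [291.5 197. ] [333.5 220.5] [329.2 221.1]
0.2 0.016 [299.2 204.7] [301.5 200.6] [331.8 211. ] [327.5 211.5]
0.3 -0.016 [288.3 203. ] [290.6 198.7] [335.1 220.4] [331.  220.9]
0.3 0.016 [298.3 206.7] [300.6 202.3] [333.3 210.8] [329.2 211.3]
0.45 -0.016 [287.1 206. ] [289.2 201.4] [337.2 220.3] [333.4 220.6]
0.45 0.016 [297.2 209.7] [299.3 205.1] [335.5 210.8] [331.6 211.1]
0.7 -0.016 [285.6 211.1] [287.3 206.3] [340.1 220.3] [337.  220.4]
0.7 0.016 [295.6 214.8] [297.3 209.9] [338.4 210.9] [335.2 210.9]
lidfront [323.91399709 221.62654544]
top now
[[247 237 122  45  39  36  36  36  35  36  35  37  33  35  35  36  37  50
   74  74  73  73  73  74]
 [247 248 237  44  40  39  39  40  39  37  38  39  38  38  38  39  38  53
   79  77  77  76  76  77]
 [248 246 218  56  49  64  93 122 122  96  37  36  40  38  
[... 1151 characters left out ...]
75 205 224 231 234 237 237 237 236 236 230 208
  169 144 138 137]
 [141 141 140 139 139 138 137 134 132 138 155 176 193 218 230 228 196 153
  134 137 139 140]
 [139 140 140 141 142 140 140 140 131 124 122 119 120 121 125 122 121 122
  131 137 138 141]
 [140 138 139 140 141 139 136 131 128 123 123 126 126 128 128 125 123 124
  130 136 140 140]
 [140 140 140 140 139 136 129 125 123 124 123 124 123 126 126 126 123 125
  129 139 142 141]
 [138 137 138 138 138 135 131 126 123 124 125 127 125 124 124 123 123 124
  128 134 139 141]
 [139 138 140 138 138 139 137 133 132 129 131 132 131 128 127 127 124 125
  125 123 124 127]]
[ 0.43846807 -0.12350782  0.23109913] [ 0.22139963  0.51819027 -0.64133475]
```

The tab matches ψ≈0 in both views. Handing in.

```bash
python3 -c "
from bench import sign_off
print(sign_off())"
```

```text
the job is handed in; nothing more can be done
None
```

The thick probe is in the 30 mm hole and released, the lid is shut and the hasp is home over the staple; the job was handed in at about 20.5 s, and the hand-in returned no verdict.

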